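# Tighten the glue press with its capstan bar

### The job

Tighten the small green glue press fully: push the steel rod of the red-handled capstan bar well into a port of the screw head under the bridge and swing it clockwise as seen from above, taking a fresh port whenever a post stops the swing, until the screw comes up against its stop. Turn the head only with the bar, never with the fingers. Then draw the bar out and lay it flat in the middle of the blue felt mat, between the two gouges and along them, leaving everything else where it stands.

Things in the scene. Friction and masses are not known exactly. Their poses are not given: they have to be found in the camera images.
- press: Green bench press, fixed. Origin: centre of the base's underside. Base 90 (x) x 156 (y) x 12 mm, two glued boards on it up to 30 mm. Two round steel posts 18 mm thick (foot collars 26 mm) stand at y = +66 and -66 mm, x = 0, and carry a bridge. The screw head sits between the posts, under the bridge; it is open to the front (-x) and the back (+x).
- bridge (a point): Middle of the top face of the press's bridge: a green bar 56 (x) x 156 (y) mm, from 85 to 103 mm above the bench; nuts and a bush on it reach 112 mm.
- screw_head (a joint): Press screw angle, rad; grows as the head turns clockwise seen from above (tightening). Rigid stop at 2.3 = fully tight; 0 = loosest. The head keeps its height, stays where it is left and takes about 0.25 N m to turn. Port directions in the press frame, counter-clockwise from its +x: a at pi - joint, b at 3pi/2 - joint, c at -joint, d at pi/2 - joint.
- head_centre (a point): Centre of the screw head, on its vertical axis, 62 mm above the bench. The head is a round brass drum with steel rims, 50 mm across and 34 mm high with two crossing through-ports, 17 mm wide and 18 mm high, so four mouths 90 degrees apart at this height. A rod may go right through.
- port_a (a point): Mouth of port a, on the drum's rim, 25 mm from its centre, 62 mm above the bench.
- port_b (a point): Mouth of port b (90 degrees counter-clockwise from a, seen from above).
- port_c (a point): Mouth of port c (across from a).
- port_d (a point): Mouth of port d (across from b).
- bar: Capstan bar, loose, about 0.22 kg, lying on the bench. Square red-painted wooden handle 90 mm long (x), 26 x 26 mm; from its +x end a brass ferrule 20 mm thick shows for 6 mm, and a round steel rod 12 mm thick sticks out 95 mm along +x, with a tapered nose. Origin: centre of the handle's underside; the rod's axis is 13 mm above it. Total length 185 mm.
- bar_tip (a point): Free end of the rod, at (140, 0, 13) mm in the bar's frame.
- bar_mid (a point): Middle of the bar's length, at (47.5, 0, 13) mm in the bar's frame.
- clamp_top (a point): Top end of the fixed bar clamp that stands upright at the edge of the dark carved panel: a steel bar 22 (x) x 8 (y) mm, 300 mm high, straight below this point; its arm (105 to 160 mm high) reaches 120 mm from it towards +x. An obstacle for the arm on its way.
- felt_mat: Blue felt mat, fixed, 270 (x) x 200 (y) x 4 mm thick. Origin: centre of its underside; its x points roughly away from the robot. The gouges lie along its x axis near both long edges.
- gouge_left: Wood-handled carving gouge, 32 mm wide, 258 mm long (its y axis), 33 mm high, loose on the mat, about 76 mm to the +y side of the mat's middle. Origin: centre of its underside.
- gouge_right: Wood-handled carving gouge, 30 mm wide, 248 mm long (its y axis), 33 mm high, loose on the mat, about 76 mm to the -y side of the mat's middle. Origin: centre of its underside.
- offcut: Pale wood offcut 45 x 110 x 28 mm (long in its y), loose on the bench. Origin: centre of its underside. To be left alone.
- cork: Cork block 60 x 100 x 32 mm (long in its y), loose on the bench. Origin: centre of its underside. To be left alone.
- oil_can: Oil can, 62 mm across, 133 mm high, standing behind the press. Origin: centre of its underside. To be left alone.
- glass: Glass, 63 mm across, 87 mm high, standing behind the press. Origin: centre of its underside. To be left alone.
- glue_bottle: Glue bottle, 59 mm across, 176 mm high, standing behind the press. Origin: centre of its underside. To be left alone.

How it is judged:
By the outcome, as a careful person would: the job done as asked, in the order asked, and still so for the second after the job is handed in, with the robot touching nothing.
It also fails if it takes over 72 s, if anything falls off the work surface, if the arm or the gripper's body presses on something with over 40 N, if the wrist force passes 120 N, or if a joint passes its speed limit or range.

### The arm

A 7-joint arm with a two-finger parallel gripper is mounted at the origin on a cart in front of the work surface, level with it; the furniture and walls round the work are solid. World frame = base frame: x ahead of the robot, y to its left, z up, the work surface at z = 0. Lengths are in m, angles in rad, forces in N, time in s.
With the tool pointing down it reaches from about 0.425 to 1.025 m from the base axis. Payload 9.4 kg.
Tool frame: the origin (TCP) lies at the very end of the fingers, on their centre line; the grasp point (between the pads) lies robot.hold_point_z behind it (robot.hold_point_z is the distance from the TCP to the grasp point, in m); z points along the fingers, y is the line along which they close (so a half turn about z gives the same grasp; the last joint's range is limited). The gripper opens to 93 mm and grips with 3 to 60 N. Pads are 15 mm wide; open, the fingers measure 128 mm over their backs; the gripper's body (75 mm by 188 mm) begins 65 mm behind the grasp point.
Start: joints at [-1.207, 0.599, -0.003, 1.599, 0.002, 0.943, -0.08], TCP at [0.309, 0.656, 0.219] pointing down, gripper open.
Joint ranges: [-2.57, 2.57], [-0.35, 1.97], [-1.29, 1.29], [0.11, 2.56], [-1.05, 4.19], [0.11, 1.86], [-2.63, 2.63]. Speed limits (rad/s): [2.22, 2.22, 3.01, 3.01, 3.14, 3.14, 3.14].

### API

Orientations are given as a rotation vector (axis times angle).
In Python, from cell import robot, imaging, close_job gives the robot as it stands (robot), with the cameras (imaging) and the job as plain functions.
- The arm moves only by the shell command python3 nudge.py [OPENING], which reads ROWS from standard input. ROWS is a JSON list of rows, 1 to 12 of them, each an object with the fields xyz (a list: dx, dy, dz in m), rotvec (a list: a rotation vector rx, ry, rz in rad); a field left out counts as zero; each row shifts and turns the commanded pose from where the row before left it, along the tool's axes as they then stand; what a row does not reach is not made up. A row lasts 1/10 s, in which the tool goes at most 0.05 m and 0.15 rad, less where a joint would pass 70% of its speed; a pose out of reach is approached as far as the arm can. OPENING is the finger opening in m, set as the command begins (- or left out keeps the last). The fingers move at their own pace and stop on an object; the grip force is fixed at half the most. Time passes only in rows, so rows that do not move let the fingers close. It prints the time, the measured TCP pose, the force, the opening and the grip force at its end. Input that does not fit is refused with a message, and nothing moves.
- robot.state(): the state, without advancing time (a new reading comes with each control period).
- imaging.read_camera(name): name is "side" or "top"; returns a dict with "frame" (420x560x3 uint8, red, green, blue), "K" (3x3 intrinsics, pixels), "rvec" (rotation vector, rad) and "tvec" (3), from world to camera coordinates, as OpenCV has them. Camera axes: x right, y down, z forward; pixel columns grow to the right and rows downward; lengths in m; the calibration is good to about 2 mm. A picture is of the moment at which its call begins. There is no depth.
- close_job(): hands the job in; it is judged then, once.
The state is a dict: "time": time; "joint_pos": joint angles; "joint_velocities": joint speeds; "joint_torque": joint torques, N m; "tool_pos": TCP position; "tool_rot": TCP orientation; "contact_force": force on the tool from outside, world axes, zero at the start; "wrist_torque": the same for the moment, N m; "width": finger opening in m; "finger_force": force on a finger pad.
Only numpy, scipy, OpenCV 4.12 (cv2) and the standard library are available. Lean on these libraries where they do the work, as an engineer would, in place of code of your own. Each camera call takes 0.05 s, during which the arm holds its last target. There are 200 camera calls.

## Working session

There is one attempt and no reset: what is moved stays moved. The work goes in short steps, Python scripts to look and compute and a shell command to move; the robot and the scene stay as the last step left them, time stands still between calls to the robot, and variables do not carry over. Pictures are saved under pics/ and viewed, at most 10 in all, crops included, and the job is handed in when it is done.

```bash
ls; mkdir -p pics
cat > h.py <<'E'
import numpy as np, cv2
from cell import robot, imaging, close_job
def cam(n,save=None):
    c=imaging.read_camera(n); 
    if save: cv2.imwrite('pics/'+save,c['frame'][:,:,::-1])
    return c
def ray(c,u,v):
    R=cv2.Rodrigues(np.array(c['rvec'],float))[0]; t=np.array(c['tvec'],float).ravel()
    d=R.T@np.linalg.inv(c['K'])@np.array([u,v,1.]); return -R.T@t,d/np.linalg.norm(d)
def onz(c,u,v,z):
    o,d=ray(c,u,v); return o+d*(z-o[2])/d[2]
def proj(c,p):
    return cv2.projectPoints(np.array(p,float).reshape(-1,3),np.array(c['rvec'],float),np.array(c['tvec'],float),c['K'],None)[0][:,0]
E
python3 - <<'E'
from h import *
for n in('top','side'):
    c=cam(n,n+'0.png'); print(n,ray(c,280,210),c['K'][0,0])
s=robot.state(); print(s['tool_pos'],s['tool_rot'],s['width'],robot.hold_point_z,s['time'])
E
```

```text
cell.py
nudge.py
pics
top (array([0.53704736, 0.02432765, 1.3028166 ]), array([ 0.03253511, -0.00413461, -0.99946204])) 394.96350893628943
side (array([ 0.58105671, -1.09639797,  1.22598442]), array([ 0.03065529,  0.73837007, -0.67369866])) 475.5591686222121
[0.3091299  0.65531856 0.21781956] [-6.86629157e-01 -3.06543151e+00  2.19419758e-03] 0.09300843938960586 0.0188 0.1
```

View pics/top0.png

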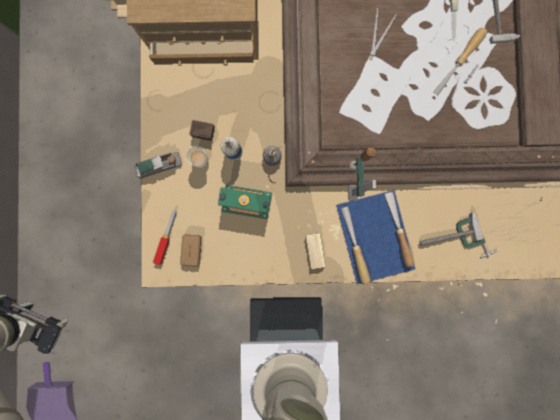

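View pics/side0.png

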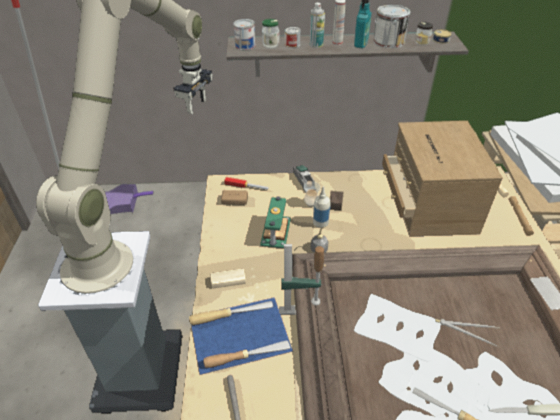

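The top view shows the press near (246,202), the bar with its handle at (161,250) and tip at (175,208), and the mat at (376,237). The clamp is at about (360,175). The side view shows the bar at (245,184), the press at (276,222) and the mat at (240,335).

Run:
```python
from h import *
t=cam('top');s=cam('side')
f=t['frame'];hsv=cv2.cvtColor(f,cv2.COLOR_RGB2HSV)
def big(m,box):
    k=np.zeros_like(m);x0,y0,x1,y1=box;k[y0:y1,x0:x1]=m[y0:y1,x0:x1]
    cs=cv2.findContours(k,0,1)[0];return max(cs,key=cv2.contourArea)
def rect(name,m,box,z):
    c=big(m,box);r=cv2.minAreaRect(c);b=cv2.boxPoints(r)
    P=np.array([onz(t,*p,z)[:2] for p in b]);print(name,r[0],'ctr',P.mean(0).round(4),'edges',(P[1]-P[0]).round(4),(P[2]-P[1]).round(4))
H,S,V=hsv[...,0],hsv[...,1],hsv[...,2]
red=(((H<7)|(H>173))&(S>150)&(V>90)).astype('uint8')
rect('bar handle',red,(140,220,185,275),.026)
gr=((H>65)&(H<95)&(S>80)).astype('uint8');rect('bridge',gr,(200,170,290,230),.103)
bl=((H>100)&(H<125)&(S>90)).astype('uint8');rect('mat',bl,(330,180,420,290),.004)
rect('offcut',((V>190)&(S<110)).astype('uint8'),(300,225,330,275),.028)
print('tip',onz(t,175.5,208,.013),'clamp',onz(t,360,158,.3),onz(t,360,190,.0))
for n,u,v,z in[('cork',191,250,.032),('oil',232,147,.13),('glass',199,157,.087),('bot',272,155,.17)]:print(n,onz(t,u,v,z).round(3))
a=cv2.resize(f[140:280,135:285],None,fx=4,fy=4,interpolation=2);b=cv2.resize(s['frame'][165:265,200:340],None,fx=4,fy=4,interpolation=2)
cv2.imwrite('pics/c1.png',a[:,:,::-1]);cv2.imwrite('pics/c2.png',b[:,:,::-1])
```

```text
bar handle (160.55038452148438, 250.6737823486328) ctr [0.4558 0.4059] edges [ 0.0818 -0.0267] [-0.008  -0.0238]
bridge (243.94570922851562, 201.23355102539062) ctr [0.6051 0.1284] edges [ 0.0758 -0.0141] [-0.0286 -0.1483]
mat (374.9247741699219, 236.6283416748047) ctr [ 0.4859 -0.2909] edges [ 0.0448 -0.1878] [-0.2587 -0.0586]
offcut (315.5945739746094, 250.0675811767578) ctr [ 0.4473 -0.0927] edges [ 0.0066 -0.0457] [-0.1095 -0.0155]
tip [0.59263727 0.35989966 0.013     ] clamp [ 0.69842688 -0.18707181  0.3       ] [ 0.6401867  -0.24719315  0.        ]
cork [0.456 0.307 0.032]
oil [0.767 0.159 0.13 ]
glass [0.746 0.266 0.087]
bot [0.733 0.039 0.17 ]
```

View pics/c1.png

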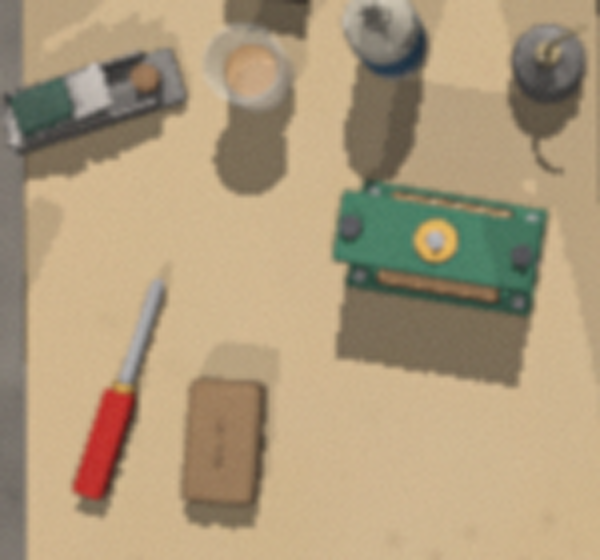

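View pics/c2.png

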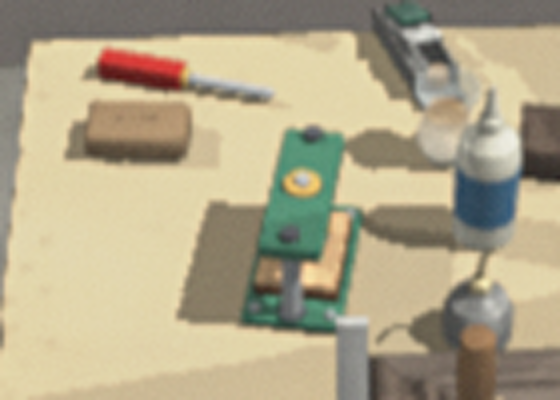

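The crops show the drum fully hidden under the bridge, whose centre is at (435,240) in the first crop, so I'll have to find the ports by feel. The bar lies free to the left of the cork. First I'll work out the grasp move.

```bash
cat >> h.py <<'E'
from scipy.spatial.transform import Rotation as Ro
def goal(x,y,z,yaw=None,p=None,R=None):
    s=robot.state();R=Ro.from_rotvec(s['tool_rot']).as_matrix() 
    d=R.T@(np.array([x,y,z])-s['tool_pos']);cur=np.arctan2(R[1,0],R[0,0])
    w=None if yaw is None else -((yaw-cur+np.pi)%(2*np.pi)-np.pi)
    print('delta',d.round(4),'rz',w,'yaw',round(cur,4),'t',s['time'],'F',np.round(s['contact_force'],1),'j',np.round(s['joint_pos'],2),'tilt',R[:,2].round(3))
E
python3 - <<'E'
from h import *
b=np.array([.4558,.4059]);a=-.32
g=b+.015*np.array([np.cos(a),np.sin(a)]);print(g)
goal(*g,.1,np.pi+a)
E
```

```text
[0.47003853 0.4011815 ]
delta [-0.2539 -0.1612  0.1183] rz -0.12076254913526752 yaw 2.7008 t 0.2 F [0.5 0.7 0.4] j [-1.21  0.6  -0.    1.6   0.    0.94 -0.08] tilt [-0.    -0.001 -1.   ]
```

```bash
echo '[{"xyz": [-0.0317, -0.0201, 0.012]}, {"xyz": [-0.0317, -0.0201, 0.014]}, {"xyz": [-0.0317, -0.0201, 0.014]}, {"xyz": [-0.0317, -0.0201, 0.014]}, {"xyz": [-0.0317, -0.0201, 0.016]}, {"xyz": [-0.0317, -0.0201, 0.016]}, {"xyz": [-0.0317, -0.0201, 0.016]}, {"xyz": [-0.032, -0.0201, 0.016]}, {"rotvec": [0, 0, -0.121]}, {}, {}]' | python3 nudge.py 0.06
python3 - <<'E'
from h import *
goal(.47004,.40118,.003,np.pi-.32)
E
```

```text
time: 1.3
tool_pos: [0.4701, 0.4027, 0.1008]
tool_rot: [-0.504, -3.101, -0.001]
contact_force: [0.5, -0.0, -0.3]
width: 0.0602
finger_force: 0.0
delta [-0.0004 -0.0016  0.0978] rz -0.002202753155218673 yaw 2.8194 t 1.3 F [ 0.5 -0.  -0.3] j [-0.76  0.62 -0.06  1.94  0.07  0.58  0.38] tilt [-0.     0.001 -1.   ]
```

```bash
echo '[{"xyz": [0, -0.0015, 0.03]}, {"xyz": [0, 0, 0.03]}, {"xyz": [0, 0, 0.025]}, {"xyz": [0, 0, 0.012]}, {}, {}]' | python3 nudge.py
echo '[{}, {}, {}, {}, {}, {}]' | python3 nudge.py 0.015
```

```text
time: 1.9
tool_pos: [0.4699, 0.4014, 0.0043]
tool_rot: [0.5, 3.101, 0.001]
contact_force: [1.1, 0.3, -0.2]
width: 0.0599
finger_force: 0.0
time: 2.5
tool_pos: [0.4706, 0.4016, 0.0043]
tool_rot: [0.5, 3.1, 0.003]
contact_force: [1.4, 3.0, 5.7]
width: 0.0257
finger_force: 30.0
```

```bash
echo '[{"xyz": [0, 0, -0.04]}, {"xyz": [0, 0, -0.04]}, {"xyz": [0, 0, -0.04]}, {}, {}]' | python3 nudge.py
cat >> h.py <<'E'
def tri(c1,p1,c2,p2):
    P=[]
    for c in(c1,c2):P.append(c['K']@np.c_[cv2.Rodrigues(np.array(c['rvec'],float))[0],np.array(c['tvec'],float).ravel()])
    X=cv2.triangulatePoints(P[0],P[1],np.array(p1,float),np.array(p2,float)).ravel();return X[:3]/X[3]
def bush(c,box):
    h=cv2.cvtColor(c['frame'],cv2.COLOR_RGB2HSV);x0,y0,x1,y1=box;h=h[y0:y1,x0:x1]
    m=((h[...,0]>15)&(h[...,0]<32)&(h[...,1]>110)&(h[...,2]>120)).astype('uint8')
    k=max(cv2.findContours(m,0,1)[0],key=cv2.contourArea);(u,v),r=cv2.minEnclosingCircle(k);return u+x0,v+y0,r
E
python3 - <<'E'
from h import *
t=cam('top');s=cam('side')
b1=bush(t,(235,192,253,210));b2=bush(s,(267,204,284,217));print(b1,b2,tri(t,b1[:2],s,b2[:2]),onz(t,*b1[:2],.108),onz(s,*b2[:2],.108))
st=robot.state();print(st['tool_pos'],proj(t,st['tool_pos']),proj(s,st['tool_pos']))
a=cv2.resize(t['frame'][180:270,135:225],None,fx=5,fy=5,interpolation=2);b=cv2.resize(s['frame'][120:210,190:280],None,fx=5,fy=5,interpolation=2)
cv2.imwrite('pics/c3.png',np.hstack([a[:,:,::-1],b[:,:,::-1]])[:, :])
E
```

```text
time: 3.0
tool_pos: [0.4697, 0.4, 0.1238]
tool_rot: [0.501, 3.101, -0.0]
contact_force: [0.0, -0.6, -3.6]
width: 0.0259
finger_force: 30.0
(243.5, 199.66666650772095, 5.069068908691406) (275.0, 211.0, 4.123205661773682) [0.61257526 0.12978543 0.10306666] [0.6095394  0.12925805 0.108     ] [0.61430929 0.12458459 0.108     ]
[0.46899817 0.39945733 0.12206967] [[153.03102808 248.41762678]] [[234.92548466 161.75974839]]
```

Run:
```python
from h import *
a=cv2.imread('pics/c3.png');a=cv2.resize(a,(800,400));
st=robot.state();R=Ro.from_rotvec(st['tool_rot']).as_matrix();p=st['tool_pos']-.125*R[:,0]-.0087*R[:,2]
t=cam('top','t1.png');s=cam('side','s1.png')
u=(proj(t,p)[0]-[135,180])*400/90;v=(proj(s,p)[0]-[190,120])*400/90+[400,0]
print(p,u,v)
for q in(u,v):cv2.drawMarker(a,tuple(int(k) for k in q),(255,0,255),0,14,1)
cv2.imwrite('pics/c4.png',a)
```

```text
[0.58767838 0.36018115 0.13061843] [133.67262369 125.23698834] [736.37764386 200.81885343]
```

View pics/c4.png

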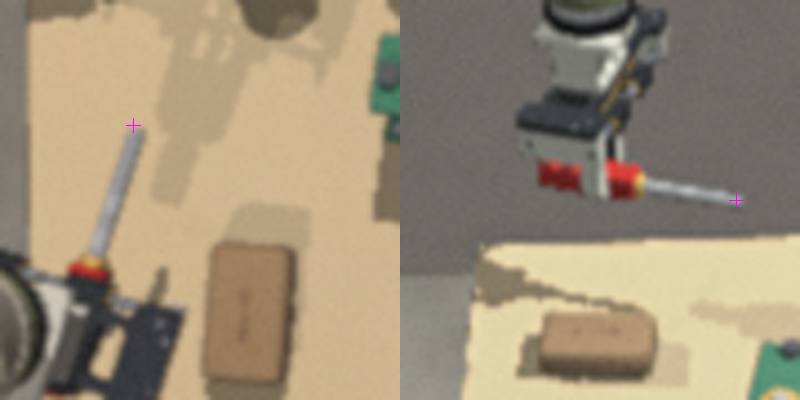

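The tip prediction matches the views within about 1–2 px: top shows it at (140,127) against (134,125), and side at (740,203) against (736,201). Next I'll stand off in front of the press.

Run:
```python
from h import *
y=np.pi-.18;c=np.array([.610,.130]);g=c+.195*np.array([np.cos(y),np.sin(y)]);print(g);goal(*g,.0533,y)
```

```text
[0.41815048 0.16491077]
delta [-0.0256 -0.2386  0.0692] rz -0.13968218918680142 yaw 2.8219 t 3.2 F [-0.4 -0.5 -4. ] j [-0.75  0.59 -0.07  1.93  0.06  0.62  0.39] tilt [-0.002 -0.002 -1.   ]
```

```bash
echo '[{"xyz": [-0.004, -0.0398, 0]}, {"xyz": [-0.004, -0.0398, 0]}, {"xyz": [-0.004, -0.0398, 0]}, {"xyz": [-0.004, -0.0398, 0.003]}, {"xyz": [-0.005, -0.0398, 0.016]}, {"xyz": [-0.005, -0.0396, 0.025]}, {"xyz": [0, 0, 0.025], "rotvec": [0, 0, -0.14]}, {}, {}]' | python3 nudge.py
python3 - <<'E'
from h import *
goal(.41815,.16491,.0533,np.pi-.18)
t=cam('top');s=cam('side')
st=robot.state();R=Ro.from_rotvec(st['tool_rot']).as_matrix();p=st['tool_pos']-.125*R[:,0]-.0087*R[:,2];q=p+.06*R[:,0];print('tip',p)
a=cv2.resize(t['frame'][170:270,195:295],None,fx=4,fy=4,interpolation=2);b=cv2.resize(s['frame'][140:240,220:320],None,fx=4,fy=4,interpolation=2)
for w in(p,q,[.61,.13,.11]):
  for im,c,o in((a,t,(195,170)),(b,s,(220,140))):
    k=(proj(c,w)[0]-o+.5)*4;cv2.drawMarker(im,tuple(int(round(z)) for z in k),(255,0,255),0,8,1);print(k)
cv2.imwrite('pics/c5.png',np.hstack([a,b])[:,:,::-1])
E
```

```text
time: 4.1
tool_pos: [0.4195, 0.1662, 0.0541]
tool_rot: [-0.287, -3.127, 0.001]
contact_force: [0.2, 0.2, -2.2]
width: 0.026
finger_force: 30.0
delta [ 0.001  -0.0015  0.0008] rz -0.0028073851263257232 yaw 2.9588 t 4.1 F [ 0.2  0.2 -2.2] j [-0.45  0.58 -0.08  2.34  0.19  0.23  0.68] tilt [-0.002 -0.    -1.   ]
tip [0.54305583 0.14432791 0.06390512]
[183.20156182 209.09754671]
[141.94277971 310.11702111]
[170.60956906 284.92206406]
[ 75.98450051 304.05502335]
[194.77274547 119.92319478]
[216.80759315 280.27916714]
```

View pics/c5.png

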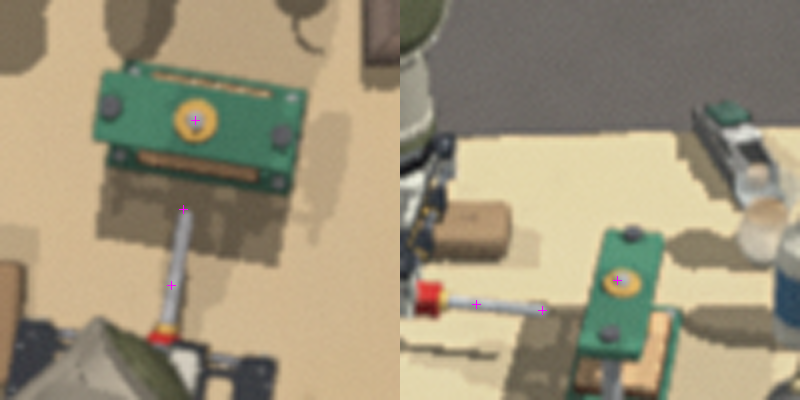

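The rod tip shows at (185,212) against a predicted (183,209), and the bush at (196,120), so the alignment is within about 1.5 mm. Next I'll feel for the port.

```bash
echo '[{"xyz": [-0.015, -0.0015, 0]}, {"xyz": [-0.015, 0, 0]}, {"xyz": [-0.01, 0, 0]}, {}]' | python3 nudge.py
echo '[{"xyz": [-0.003, 0, 0]}, {"xyz": [-0.003, 0, 0]}, {"xyz": [-0.003, 0, 0]}, {}]' | python3 nudge.py
```

```text
time: 4.6
tool_pos: [0.4612, 0.157, 0.055]
tool_rot: [0.286, 3.126, 0.002]
contact_force: [-0.6, -0.4, -2.6]
width: 0.0259
finger_force: 30.0
time: 5.0
tool_pos: [0.4633, 0.1551, 0.054]
tool_rot: [-0.279, -3.123, 0.005]
contact_force: [-9.5, 1.7, -0.1]
width: 0.0257
finger_force: 30.0
```

Solid brass at 0°. I'll ease the pressure and sweep towards -y, pivoting about the head centre.

```bash
cat >> h.py <<'E'
def rad(c=(.611,.129)):
    s=robot.state();R=Ro.from_rotvec(s['tool_rot']).as_matrix();d=s['tool_pos'][:2]-np.array(c);y=np.arctan2(R[1,0],R[0,0])%(2*np.pi)
    F=R.T@np.array(s['contact_force']);T=R.T@np.array(s['wrist_torque'])
    print('t',round(s['time'],2),'r',round(np.hypot(*d),4),'lat',round(float(d@[-np.sin(y),np.cos(y)]),4),'yaw',round(y,3),'phi_cw',round(np.pi-.178-y,3),'z',s['tool_pos'][2].round(4),'Ftool',F.round(1),'Ttool',T.round(2),'w',round(s['width'],4))
E
echo '[{"xyz": [0.003, 0, 0]}, {"xyz": [-0.0005, -0.0113, 0], "rotvec": [0, 0, -0.075]}, {"xyz": [-0.0005, -0.0113, 0], "rotvec": [0, 0, -0.075]}, {}]' | python3 nudge.py >/dev/null; python3 -c 'from h import *;rad()'
echo '[{"xyz": [-0.0005, -0.0113, 0], "rotvec": [0, 0, -0.075]}, {"xyz": [-0.0005, -0.0113, 0], "rotvec": [0, 0, -0.075]}, {}]' | python3 nudge.py>/dev/null;  python3 -c 'from h import *;rad()'
```

```text
t 5.4 r 0.1499 lat 0.001 yaw 3.112 phi_cw -0.149 z 0.0545 Ftool [4.4 2.  2.3] Ttool [-0.3   1.06 -0.18] w 0.0262
t 5.7 r 0.1497 lat 0.0012 yaw 3.26 phi_cw -0.297 z 0.0544 Ftool [4.3 1.2 2.8] Ttool [-0.48  1.25 -0.17] w 0.0256
```

```bash
for i in 1; do echo '[{"xyz": [-0.0005, -0.0113, 0], "rotvec": [0, 0, -0.075]}, {"xyz": [-0.0005, -0.0113, 0], "rotvec": [0, 0, -0.075]}, {}]' | python3 nudge.py >/dev/null; done; python3 -c 'from h import *;rad()'
echo '[{"xyz": [-0.0005, -0.0113, 0], "rotvec": [0, 0, -0.075]}, {"xyz": [-0.0005, -0.0113, 0], "rotvec": [0, 0, -0.075]}, {}]' | python3 nudge.py>/dev/null;  python3 -c 'from h import *;rad()'
```

```text
t 6.0 r 0.1494 lat 0.0019 yaw 3.408 phi_cw -0.444 z 0.0544 Ftool [4.8 0.2 3.4] Ttool [0.01 1.16 0.08] w 0.0256
t 6.3 r 0.1474 lat 0.0021 yaw 3.557 phi_cw -0.593 z 0.0547 Ftool [-0.3  0.3  3.2] Ttool [-0.07 -0.   -0.  ] w 0.0258
```

The force dropped and the radius shrank at φ ≈ -0.59, so the nose is at a mouth. I'll push in gently.

```bash
echo '[{"xyz": [-0.003, 0.0005, 0]}, {"xyz": [-0.003, 0.0005, 0]}, {"xyz": [-0.003, 0, 0]}, {}]' | python3 nudge.py>/dev/null;  python3 -c 'from h import *;rad()'
```

```text
t 6.7 r 0.1385 lat 0.0004 yaw 3.559 phi_cw -0.595 z 0.0547 Ftool [ 0.1 -5.   3.4] Ttool [0.97 0.13 0.55] w 0.0259
```

```bash
echo '[{"xyz": [0, -0.005, 0], "rotvec": [0, 0, -0.04]}, {"xyz": [-0.003, 0, 0]}, {"xyz": [-0.003, 0, 0]}, {}]' | python3 nudge.py>/dev/null;  python3 -c 'from h import *;rad()'
```

```text
t 7.1 r 0.1327 lat -0.0004 yaw 3.6 phi_cw -0.637 z 0.0547 Ftool [ 0.8 -4.3  3.2] Ttool [1.09 0.1  0.59] w 0.0259
```

```bash
echo '[{"xyz": [0, -0.0015, 0]}, {"xyz": [-0.003, -0.001, 0]}, {"xyz": [-0.003, 0, 0]}, {}]' | python3 nudge.py>/dev/null;  python3 -c 'from h import *;rad()'
```

```text
t 7.5 r 0.1264 lat 0.001 yaw 3.603 phi_cw -0.639 z 0.0547 Ftool [-1.  -0.6  3. ] Ttool [ 0.07 -0.08  0.08] w 0.0254
```

The rod is in by about 25 mm. I'll go a little deeper, then swing clockwise.

```bash
echo '[{"xyz": [-0.004, 0, 0]}, {"xyz": [-0.005, 0, 0]}, {}]' | python3 nudge.py>/dev/null;  python3 -c 'from h import *;rad()'
echo '[{"xyz": [-0.0006, 0.0117, 0], "rotvec": [0, 0, 0.1]}, {"xyz": [-0.0006, 0.0117, 0], "rotvec": [0, 0, 0.1]}, {"xyz": [-0.0006, 0.0117, 0], "rotvec": [0, 0, 0.1]}, {"xyz": [-0.0006, 0.0117, 0], "rotvec": [0, 0, 0.1]}, {}]' | python3 nudge.py>/dev/null;  python3 -c 'from h import *;rad()'
```

```text
t 7.8 r 0.1173 lat 0.0014 yaw 3.602 phi_cw -0.639 z 0.0547 Ftool [-0.2  0.1  2.3] Ttool [-0.06 -0.07  0.02] w 0.0257
t 8.3 r 0.1184 lat 0.0029 yaw 3.199 phi_cw -0.235 z 0.0545 Ftool [ 0.5 -7.9  2. ] Ttool [ 1.62 -0.09  0.69] w 0.0256
```

```bash
echo '[{"xyz": [-0.0006, 0.0117, 0], "rotvec": [0, 0, 0.1]}, {"xyz": [-0.0006, 0.0117, 0], "rotvec": [0, 0, 0.1]}, {"xyz": [-0.0006, 0.0117, 0], "rotvec": [0, 0, 0.1]}, {"xyz": [-0.0006, 0.0117, 0], "rotvec": [0, 0, 0.1]}, {}]' | python3 nudge.py>/dev/null;  python3 -c 'from h import *;rad()'
echo '[{"xyz": [-0.0006, 0.0117, 0], "rotvec": [0, 0, 0.1]}, {"xyz": [-0.0006, 0.0117, 0], "rotvec": [0, 0, 0.1]}, {"xyz": [-0.0006, 0.0117, 0], "rotvec": [0, 0, 0.1]}, {}]' | python3 nudge.py>/dev/null;  python3 -c 'from h import *;rad()'
```

```text
t 8.8 r 0.1187 lat 0.0029 yaw 2.802 phi_cw 0.162 z 0.0542 Ftool [ 4.6 -6.7  0.4] Ttool [1.28 0.75 0.41] w 0.0258
t 9.2 r 0.1183 lat 0.0029 yaw 2.504 phi_cw 0.46 z 0.0539 Ftool [ 5.6 -6.8  2.9] Ttool [1.22 1.2  0.41] w 0.0259
```

```bash
echo '[{"xyz": [0, 0.0117, 0], "rotvec": [0, 0, 0.1]}, {"xyz": [-0.0006, 0.0117, 0], "rotvec": [0, 0, 0.1]}, {}]' | python3 nudge.py>/dev/null;  python3 -c 'from h import *;rad()'
echo '[{"xyz": [-0.0003, 0.0059, 0], "rotvec": [0, 0, 0.05]}, {"xyz": [-0.0003, 0.0059, 0], "rotvec": [0, 0, 0.05]}, {}]' | python3 nudge.py>/dev/null;  python3 -c 'from h import *;rad()'
```

```text
t 9.5 r 0.1178 lat 0.0027 yaw 2.304 phi_cw 0.659 z 0.0538 Ftool [ 4.6 -5.8  3.1] Ttool [1.28 1.1  0.36] w 0.0259
t 9.8 r 0.1176 lat 0.0029 yaw 2.207 phi_cw 0.757 z 0.0538 Ftool [ 6.5 -5.1  3.3] Ttool [1.18 1.49 0.4 ] w 0.0254
```

```bash
echo '[{"xyz": [0, 0.0059, 0], "rotvec": [0, 0, 0.05]}, {"xyz": [0, 0.0059, 0], "rotvec": [0, 0, 0.05]}, {}]' | python3 nudge.py>/dev/null;  python3 -c 'from h import *;rad()'
echo '[{"xyz": [-0.0003, 0.0059, 0], "rotvec": [0, 0, 0.05]}, {"xyz": [-0.0003, 0.0059, 0], "rotvec": [0, 0, 0.05]}, {}]' | python3 nudge.py>/dev/null;  python3 -c 'from h import *;rad()'
```

```text
t 10.1 r 0.1178 lat 0.0028 yaw 2.107 phi_cw 0.857 z 0.0538 Ftool [ 7.3 -5.5  3.3] Ttool [1.31 1.61 0.39] w 0.0257
t 10.4 r 0.1178 lat 0.0026 yaw 2.007 phi_cw 0.956 z 0.0538 Ftool [ 9.1 -5.9  2.7] Ttool [1.45 1.88 0.43] w 0.0255
```

```bash
echo '[{"xyz": [0.001, 0.0059, 0], "rotvec": [0, 0, 0.04]}, {}]' | python3 nudge.py>/dev/null;  python3 -c 'from h import *;rad()'
echo '[{"xyz": [0, 0.004, 0], "rotvec": [0, 0, 0.03]}, {}]' | python3 nudge.py>/dev/null;  python3 -c 'from h import *;rad()'
```

```text
t 10.6 r 0.118 lat 0.002 yaw 1.967 phi_cw 0.997 z 0.0537 Ftool [ 6.2 -6.8  2.4] Ttool [1.66 1.26 0.56] w 0.026
t 10.8 r 0.118 lat 0.0018 yaw 1.937 phi_cw 1.027 z 0.0537 Ftool [ 5.9 -8.   3.2] Ttool [1.74 1.33 0.62] w 0.0257
```

Run:
```python
from h import *
t=cam('top');s=cam('side')
a=cv2.resize(t['frame'][160:260,185:285],None,fx=4,fy=4,interpolation=2);b=cv2.resize(s['frame'][150:250,220:320],None,fx=4,fy=4,interpolation=2)
cv2.imwrite('pics/c6.png',np.hstack([a,b])[:,:,::-1])
```

```text
(no output)
```

View pics/c6.png

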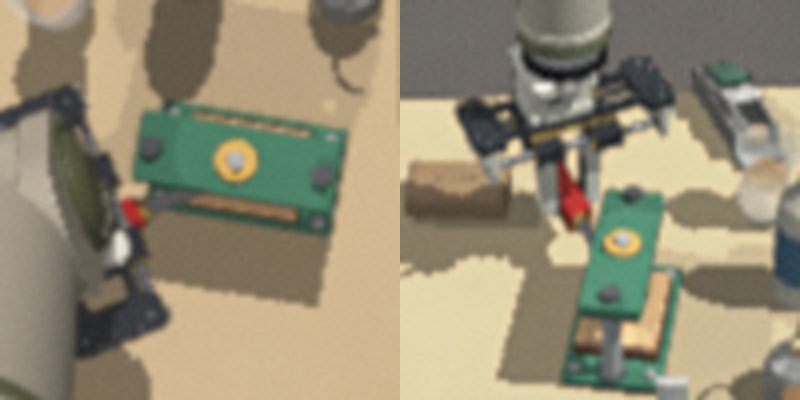

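The picture shows the bar with its ferrule at (145,212) in the left crop, and the fingers clear of the bridge end. I'll continue in small steps and watch the moment about the screw.

```bash
sed -i "s/,'w',round/,'M',round(-F[1]*np.hypot(*d)-T[2],3),'w',round/" h.py
for i in 1; do echo '[{"xyz": [0, 0.0036, 0], "rotvec": [0, 0, 0.03]}, {}]' | python3 nudge.py>/dev/null;  python3 -c 'from h import *;rad()'; done
echo '[{"xyz": [0, 0.0036, 0], "rotvec": [0, 0, 0.03]}, {}]' | python3 nudge.py>/dev/null;  python3 -c 'from h import *;rad()'
```

```text
t 11.1 r 0.1181 lat 0.0018 yaw 1.907 phi_cw 1.057 z 0.0537 Ftool [ 6.1 -8.3  2.1] Ttool [1.75 1.28 0.58] M 0.403 w 0.0258
t 11.3 r 0.1181 lat 0.0017 yaw 1.877 phi_cw 1.087 z 0.0537 Ftool [ 7.1 -8.4  3.1] Ttool [1.82 1.31 0.6 ] M 0.394 w 0.0258
```

```bash
echo '[{"xyz": [-0.0002, 0.0048, 0], "rotvec": [0, 0, 0.04]}, {}]' | python3 nudge.py>/dev/null;  python3 -c 'from h import *;rad()'
echo '[{"xyz": [-0.0002, 0.0048, 0], "rotvec": [0, 0, 0.04]}, {}]' | python3 nudge.py>/dev/null;  python3 -c 'from h import *;rad()'
```

```text
t 11.5 r 0.1182 lat 0.0017 yaw 1.836 phi_cw 1.127 z 0.0536 Ftool [ 6.  -8.8  2.8] Ttool [1.91 1.34 0.7 ] M 0.339 w 0.0253
t 11.7 r 0.1182 lat 0.0023 yaw 1.797 phi_cw 1.167 z 0.0534 Ftool [  7.  -10.4   2.5] Ttool [2.37 1.29 0.68] M 0.548 w 0.0258
```

```bash
echo '[{"xyz": [-0.0002, 0.004, 0], "rotvec": [0, 0, 0.03]}, {}]' | python3 nudge.py>/dev/null;  python3 -c 'from h import *;rad()'
echo '[{"xyz": [-0.0002, 0.004, 0], "rotvec": [0, 0, 0.03]}, {}]' | python3 nudge.py>/dev/null;  python3 -c 'from h import *;rad()'
```

```text
t 11.9 r 0.1181 lat 0.0028 yaw 1.767 phi_cw 1.196 z 0.0532 Ftool [  6.9 -12.1   1.5] Ttool [2.79 1.3  0.71] M 0.724 w 0.026
t 12.1 r 0.118 lat 0.0032 yaw 1.738 phi_cw 1.226 z 0.053 Ftool [  6.5 -14.2   0.4] Ttool [3.27 1.18 0.63] M 1.05 w 0.0258
```

The moment has climbed to 1 N·m with the rod well clear of the posts, so this may be the stop. I'll relieve it, withdraw, and check with the fresh port on the -y side.

```bash
echo '[{"xyz": [0.0004, -0.0127, 0], "rotvec": [0, 0, -0.09]}, {"xyz": [0, -0.011, 0], "rotvec": [0, 0, -0.09]}, {}]' | python3 nudge.py>/dev/null;  python3 -c 'from h import *;rad()'
```

```text
t 12.4 r 0.1175 lat 0.0015 yaw 1.919 phi_cw 1.045 z 0.0544 Ftool [ 0.5 -1.2  3.2] Ttool [0.51 0.23 0.24] M -0.1 w 0.026
```

```bash
echo '[{"xyz": [0.01, 0, 0]}, {"xyz": [0.014, 0, 0]}, {"xyz": [0.015, 0, 0]}, {}]' | python3 nudge.py>/dev/null;  python3 -c 'from h import *;rad()'
echo '[{"xyz": [-0.0012, -0.0194, 0], "rotvec": [0, 0, -0.125]}, {"xyz": [-0.0012, -0.0194, 0], "rotvec": [0, 0, -0.125]}, {"xyz": [-0.0012, -0.0194, 0], "rotvec": [0, 0, -0.125]}, {"xyz": [-0.0012, -0.0194, 0], "rotvec": [0, 0, -0.125]}, {}]' | python3 nudge.py>/dev/null;  python3 -c 'from h import *;rad()'
```

```text
t 12.8 r 0.1617 lat -0.0016 yaw 1.917 phi_cw 1.046 z 0.0547 Ftool [ 0.7 -0.2  2.2] Ttool [0.09 0.01 0.04] M -0.013 w 0.0258
t 13.3 r 0.1571 lat 0.0011 yaw 2.415 phi_cw 0.548 z 0.0549 Ftool [ 0.1 -0.2  2.3] Ttool [-0.06 -0.06 -0.04] M 0.067 w 0.0261
```

```bash
echo '[{"xyz": [-0.001, -0.0199, 0], "rotvec": [0, 0, -0.126]}, {"xyz": [-0.001, -0.0199, 0], "rotvec": [0, 0, -0.126]}, {"xyz": [-0.001, -0.0199, 0], "rotvec": [0, 0, -0.126]}, {"xyz": [-0.001, -0.0199, 0], "rotvec": [0, 0, -0.126]}, {"xyz": [-0.001, -0.0199, 0], "rotvec": [0, 0, -0.126]}, {"xyz": [-0.001, -0.0199, 0], "rotvec": [0, 0, -0.126]}, {"xyz": [-0.001, -0.0199, 0], "rotvec": [0, 0, -0.126]}, {}]' | python3 nudge.py>/dev/null;  python3 -c 'from h import *;rad()'
echo '[{"xyz": [-0.001, -0.0199, 0], "rotvec": [0, 0, -0.126]}, {"xyz": [-0.001, -0.0199, 0], "rotvec": [0, 0, -0.126]}, {"xyz": [-0.001, -0.0199, 0], "rotvec": [0, 0, -0.126]}, {"xyz": [-0.001, -0.0199, 0], "rotvec": [0, 0, -0.126]}, {}]' | python3 nudge.py>/dev/null;  python3 -c 'from h import *;rad()'
```

```text
t 14.1 r 0.1578 lat 0.0025 yaw 3.293 phi_cw -0.329 z 0.0548 Ftool [0.8 0.9 2.8] Ttool [-0.01  0.04  0.02] M -0.164 w 0.0259
t 14.6 r 0.1585 lat 0.0028 yaw 3.795 phi_cw -0.831 z 0.0546 Ftool [0.4 0.4 2.9] Ttool [-0.06  0.02  0.01] M -0.069 w 0.026
```

```bash
echo '[{"xyz": [-0.005, 0.0018, 0]}, {"xyz": [-0.004, 0, 0]}, {"xyz": [-0.003, 0, 0]}, {"xyz": [-0.003, 0, 0]}, {}]' | python3 nudge.py>/dev/null;  python3 -c 'from h import *;rad()'
```

```text
t 15.1 r 0.1439 lat -0.003 yaw 3.798 phi_cw -0.835 z 0.0547 Ftool [0.5 0.5 3.5] Ttool [-0.13 -0.01 -0.03] M -0.043 w 0.0257
```

```bash
echo '[{"xyz": [-0.003, -0.003, 0]}, {"xyz": [-0.004, 0, 0]}, {"xyz": [-0.004, 0, 0]}, {}]' | python3 nudge.py>/dev/null;  python3 -c 'from h import *;rad()'
```

```text
t 15.5 r 0.1328 lat 0.0007 yaw 3.798 phi_cw -0.834 z 0.0547 Ftool [-0.8  0.4  2.3] Ttool [-0.09  0.01  0.04] M -0.093 w 0.0257
```

```bash
echo '[{"xyz": [-0.005, 0, 0]}, {"xyz": [-0.006, 0, 0]}, {"xyz": [-0.006, 0, 0]}, {"xyz": [-0.006, 0, 0]}, {"xyz": [-0.003, 0, 0]}, {}]' | python3 nudge.py>/dev/null;  python3 -c 'from h import *;rad()'
```

```text
t 16.1 r 0.1071 lat 0.0005 yaw 3.798 phi_cw -0.835 z 0.0546 Ftool [-0.   0.8  3.6] Ttool [-0.05 -0.02  0.02] M -0.102 w 0.0258
```

The rod fits freely at φ = -0.835, which corresponds to θ ≈ 2.3. I'll swing clockwise to confirm the stop.

```bash
echo '[{"xyz": [-0.0001, 0.0054, 0], "rotvec": [0, 0, 0.05]}, {"xyz": [-0.0001, 0.0054, 0], "rotvec": [0, 0, 0.05]}, {}]' | python3 nudge.py>/dev/null;  python3 -c 'from h import *;rad()'
echo '[{"xyz": [-0.0001, 0.0043, 0], "rotvec": [0, 0, 0.04]}, {}]' | python3 nudge.py>/dev/null;  python3 -c 'from h import *;rad()'
echo '[{"xyz": [-0.0001, 0.0043, 0], "rotvec": [0, 0, 0.04]}, {}]' | python3 nudge.py>/dev/null;  python3 -c 'from h import *;rad()'
```

```text
t 16.4 r 0.108 lat -0.0 yaw 3.698 phi_cw -0.734 z 0.0547 Ftool [ 0.2 -0.5  2.9] Ttool [-0.01 -0.02  0.03] M 0.024 w 0.0256
t 16.6 r 0.1079 lat 0.0005 yaw 3.659 phi_cw -0.695 z 0.0547 Ftool [ 0.5 -1.2  1.9] Ttool [0.07 0.02 0.06] M 0.073 w 0.0257
t 16.8 r 0.108 lat 0.001 yaw 3.619 phi_cw -0.655 z 0.0546 Ftool [ 0.8 -1.8  2.7] Ttool [0.42 0.08 0.14] M 0.059 w 0.0258
```

```bash
echo '[{"xyz": [-0.0001, 0.0043, 0], "rotvec": [0, 0, 0.04]}, {}]' | python3 nudge.py>/dev/null;  python3 -c 'from h import *;rad()'
echo '[{"xyz": [-0.0001, 0.0043, 0], "rotvec": [0, 0, 0.04]}, {}]' | python3 nudge.py>/dev/null;  python3 -c 'from h import *;rad()'
echo '[{"xyz": [-0.0001, 0.0043, 0], "rotvec": [0, 0, 0.04]}, {}]' | python3 nudge.py>/dev/null;  python3 -c 'from h import *;rad()'
```

```text
t 17.0 r 0.1081 lat 0.0016 yaw 3.579 phi_cw -0.615 z 0.0546 Ftool [ 0.5 -4.2  2.7] Ttool [ 0.99  0.23 -0.06] M 0.517 w 0.0256
t 17.2 r 0.108 lat 0.0025 yaw 3.539 phi_cw -0.576 z 0.0547 Ftool [ 0.7 -8.3  2.2] Ttool [ 1.74  0.14 -0.4 ] M 1.293 w 0.0258
t 17.4 r 0.1079 lat 0.0045 yaw 3.498 phi_cw -0.534 z 0.0547 Ftool [  0.3 -14.6   2.6] Ttool [ 3.14 -0.13 -0.62] M 2.2 w 0.0257
```

The moment rose steeply to 2.2 N·m against about 0.25 N·m of friction, so the screw is at its stop. I'll go back to the free zone and draw the bar out.

```bash
echo '[{"xyz": [0, -0.0108, 0], "rotvec": [0, 0, -0.1]}, {"xyz": [0, -0.0108, 0], "rotvec": [0, 0, -0.1]}, {}]' | python3 nudge.py>/dev/null;  python3 -c 'from h import *;rad()'
echo '[{"xyz": [0.01, 0, 0]}, {"xyz": [0.02, 0, 0]}, {"xyz": [0.02, 0, 0]}, {"xyz": [0.02, 0, 0]}, {"xyz": [0.015, 0, 0]}, {}]' | python3 nudge.py>/dev/null;  python3 -c 'from h import *;rad()'
```

```text
t 17.7 r 0.109 lat 0.0021 yaw 3.699 phi_cw -0.735 z 0.0546 Ftool [-0.3  0.5  2.4] Ttool [-0.08 -0.    0.01] M -0.066 w 0.0259
t 18.3 r 0.1967 lat -0.0 yaw 3.697 phi_cw -0.733 z 0.0548 Ftool [-0.  -0.3  2.6] Ttool [-0.05 -0.06  0.01] M 0.038 w 0.0258
```

```bash
echo '[{"xyz": [0, 0, -0.03]}, {"xyz": [0, 0, -0.04]}, {"xyz": [0, 0, -0.04]}, {}]' | python3 nudge.py
python3 - <<'E'
from h import *
t=cam('top');s=cam('side')
for c,box in((t,(325,175,425,295)),(s,(180,285,300,380))):
    h=cv2.cvtColor(c['frame'],cv2.COLOR_RGB2HSV);m=((h[...,0]>100)&(h[...,0]<125)&(h[...,1]>90)).astype('uint8')
    k=np.zeros_like(m);x0,y0,x1,y1=box;k[y0:y1,x0:x1]=m[y0:y1,x0:x1];k=cv2.morphologyEx(k,cv2.MORPH_OPEN,np.ones((2,2),np.uint8))
    P=np.array([onz(c,u,v,.004)[:2] for v,u in zip(*np.nonzero(k))])
    r=cv2.minAreaRect((P*1000).astype('float32'));print(r,cv2.boxPoints(r).round(0).tolist())
y0,x0=175,325
a=cv2.resize(t['frame'][175:295,325:425],None,fx=4,fy=4,interpolation=2)
b=cv2.resize(s['frame'][285:385,180:300],(480,400),interpolation=2)
b=np.vstack([b,np.zeros((80,480,3),np.uint8)])
cv2.imwrite('pics/c7.png',np.hstack([a,b[:,:400]])[:,:,::-1])
E
```

```text
time: 18.7
tool_pos: [0.4491, 0.0276, 0.1687]
tool_rot: [-0.859, 3.014, -0.001]
contact_force: [-0.3, 0.4, -2.8]
width: 0.0259
finger_force: 29.9
((481.6429443359375, -294.269775390625), (262.7632141113281, 192.1889190673828), 13.097201347351074) [[332.0, -230.0], [375.0, -418.0], [631.0, -358.0], [588.0, -171.0]]
((494.15386962890625, -297.8675537109375), (265.4842834472656, 193.74462890625), 13.23061466217041) [[343.0, -234.0], [387.0, -423.0], [646.0, -362.0], [601.0, -173.0]]
```

View pics/c7.png

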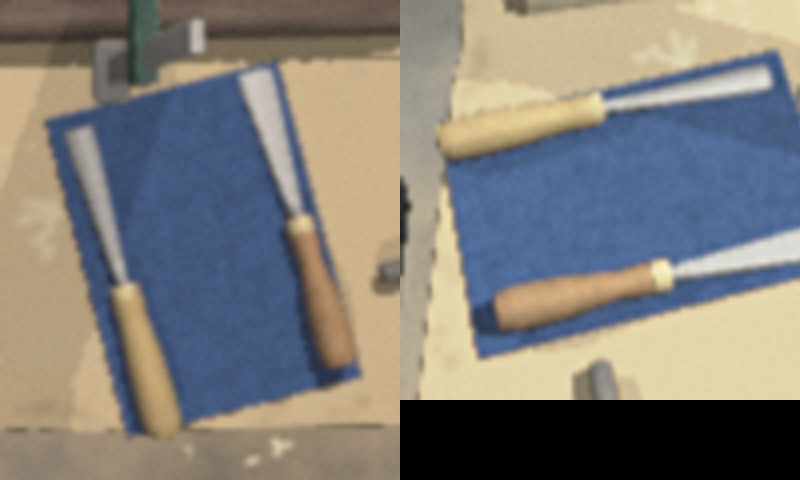

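The top crop shows the mat with its gouges at roughly (125,280) and (300,220), and the middle clear. The clamp sits beyond the far edge. The mat centre comes out at about (0.487,-0.2955) with yaw 0.229. Next is the carry.

```bash
python3 -c '
from h import *
goal(.4553,-.3029,.15,np.pi+.229)'
```

```text
delta [ 0.167  -0.2841  0.0152] rz 0.32629186687545975 yaw -2.5863 t 18.8 F [ 0.6  0.2 -2.7] j [ 0.23  0.4  -0.55  2.25  0.38  0.58  1.52] tilt [ 0.003  0.    -1.   ]
```

```bash
echo '[{"xyz": [0.0185, -0.0315, 0.001]}, {"xyz": [0.0185, -0.0315, 0.001]}, {"xyz": [0.0185, -0.0315, 0.001]}, {"xyz": [0.0185, -0.0315, 0.002]}, {"xyz": [0.0186, -0.0316, 0.002]}, {"xyz": [0.0186, -0.0316, 0.002]}, {"xyz": [0.0186, -0.0316, 0.002]}, {"xyz": [0.0186, -0.0316, 0.002]}, {"xyz": [0.0186, -0.0316, 0.002]}, {"rotvec": [0, 0, 0.11]}, {"rotvec": [0, 0, 0.11]}, {"rotvec": [0, 0, 0.106]}]' | python3 nudge.py
echo '[{}, {}]' | python3 nudge.py >/dev/null; python3 -c '
from h import *
goal(.4553,-.3029,.009,np.pi+.229)'
```

```text
time: 20.0
tool_pos: [0.4542, -0.3027, 0.1474]
tool_rot: [0.353, -3.119, -0.003]
contact_force: [-0.3, -0.0, -3.5]
width: 0.0261
finger_force: 29.9
delta [-0.0007 -0.0008  0.1394] rz 0.005108789595707819 yaw -2.9075 t 20.2 F [ 0.8 -0.1 -2.2] j [ 0.79  0.51 -0.43  2.06  0.35  0.64  1.93] tilt [-0.002  0.001 -1.   ]
```

```bash
echo '[{"xyz": [0, 0, 0.04]}, {"xyz": [0, 0, 0.04]}, {"xyz": [0, 0, 0.03]}, {"xyz": [0, 0, 0.015]}, {"xyz": [0, 0, 0.008]}, {"xyz": [0, 0, 0.004]}, {}]' | python3 nudge.py;echo '[{"xyz": [0, 0, 0.001]}, {}]' | python3 nudge.py
```

```text
time: 20.9
tool_pos: [0.4551, -0.303, 0.0126]
tool_rot: [-0.362, 3.121, 0.0]
contact_force: [-0.2, 0.2, -2.7]
width: 0.0258
finger_force: 29.9
time: 21.1
tool_pos: [0.4553, -0.3035, 0.0124]
tool_rot: [-0.361, 3.12, -0.001]
contact_force: [-0.0, 0.4, -3.0]
width: 0.026
finger_force: 29.9
```

```bash
echo '[{"xyz": [0, 0, 0.0025]}, {"xyz": [0, 0, 0.001]}, {}]' | python3 nudge.py; echo '[{"xyz": [0, 0, 0.001]}, {}]' | python3 nudge.py
```

```text
time: 21.4
tool_pos: [0.455, -0.3033, 0.0083]
tool_rot: [-0.361, 3.121, -0.001]
contact_force: [0.2, -0.6, -0.9]
width: 0.0256
finger_force: 29.9
time: 21.6
tool_pos: [0.4551, -0.3033, 0.0082]
tool_rot: [-0.361, 3.12, -0.002]
contact_force: [-2.8, 0.8, 12.8]
width: 0.0259
finger_force: 29.9
```

Seated on the mat. I'll open narrowly, lift and move aside for a look.

```bash
echo '[{}, {}, {}]' | python3 nudge.py 0.055; echo '[{"xyz": [0, 0, -0.02]}, {"xyz": [0, 0, -0.04]}, {"xyz": [0, 0, -0.04]}, {"xyz": [0, 0, -0.04]}, {"xyz": [0, 0, -0.02]}, {"xyz": [0, 0.04, 0]}, {"xyz": [0, 0.045, 0]}, {"xyz": [0, 0.045, 0]}, {"xyz": [0, 0.045, 0]}, {"xyz": [0, 0.045, 0]}, {"xyz": [0, 0.04, 0]}, {}]' | python3 nudge.py
python3 - <<'E'
from h import *
t=cam('top');s=cam('side')
for c,box in((t,(325,175,425,295)),(s,(180,285,300,380))):
    h=cv2.cvtColor(c['frame'],cv2.COLOR_RGB2HSV);x0,y0,x1,y1=box
    def pts(m,z):
        k=np.zeros(h.shape[:2],np.uint8);k[y0:y1,x0:x1]=m[y0:y1,x0:x1];k=cv2.morphologyEx(k,cv2.MORPH_OPEN,np.ones((2,2),np.uint8))
        return np.array([onz(c,u,v,z)[:2]*1000 for v,u in zip(*np.nonzero(k))],'float32')
    H,S,V=h[...,0],h[...,1],h[...,2]
    r=cv2.minAreaRect(pts((H>100)&(H<125)&(S>90),.004));print('mat',r)
    q=cv2.minAreaRect(pts(((H<6)|(H>174))&(S>150),.025));print('handle',q)
a=cv2.resize(t['frame'][175:295,325:425],None,fx=4,fy=4,interpolation=2)
b=cv2.resize(s['frame'][285:385,180:300],(480,400),interpolation=2);b=np.vstack([b,np.zeros((80,480,3),np.uint8)])
cv2.imwrite('pics/c8.png',np.hstack([a,b[:,:400]])[:,:,::-1])
E
```

```text
time: 21.9
tool_pos: [0.455, -0.3031, 0.0071]
tool_rot: [-0.361, 3.121, -0.0]
contact_force: [-0.8, -0.1, 0.2]
width: 0.0452
finger_force: 0.0
time: 23.1
tool_pos: [0.3946, -0.0458, 0.1674]
tool_rot: [-0.372, 3.119, 0.001]
contact_force: [0.7, -0.8, 0.2]
width: 0.0552
finger_force: 0.0
mat ((481.2304382324219, -294.4775085449219), (263.2840576171875, 192.4066925048828), 13.097206115722656)
handle ((434.8712158203125, -308.63958740234375), (88.0276870727539, 27.129024505615234), 14.228909492492676)
mat ((494.1605224609375, -297.8958740234375), (265.4842834472656, 193.80276489257812), 13.23061466217041)
handle ((447.49127197265625, -314.31756591796875), (86.34967041015625, 33.95269012451172), 13.672599792480469)
```

View pics/c8.png

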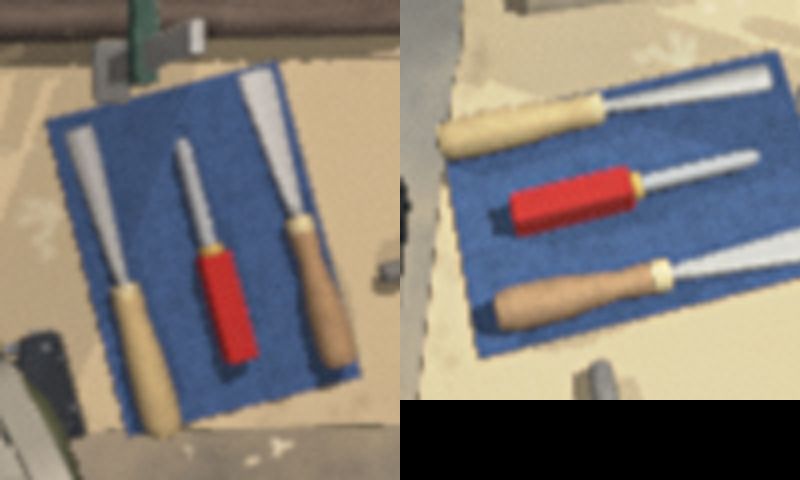

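The bar lies flat along the gouges, about 3 mm from the mat's middle, with handle at (228,305) and tip at (183,143) in the crop. The gouges look unmoved and the arm is clear, so I'm handing the job in.

```bash
python3 -c '
from cell import robot, imaging, close_job
print(close_job())'
```

```text
the job is handed in; nothing more can be done
None
```

I tightened the press screw to its stop using only the bar (the turning moment rose to about 2.2 N·m), drew the bar out, and laid it flat between the gouges about 3 mm from the mat's middle. I then handed the job in at about 23 s.

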